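# Aim the spice-stall lamp and hold it raised

## Task

Turn the orange aim knob on the lamp stand in small steps until the red pointer points at the green mark on the white ring. Then, with the lamp still fully down, squeeze the green telescope button in the lamp's top grip, pull the lamp straight up past the first stop to the second stop, and finish while holding it up there with the button still squeezed in and the pointer still on the mark. Leave the two spice jars and the brass weight where they stand.

Things in the scene. Friction and masses are not known exactly. Their poses are not given: they have to be found in the camera images.
- knob_grip (a point): Point on the vertical axis of the orange aim knob, 70 mm above the table, where to grip it. The knob is an upright bar 44 mm long (its own x axis), 14 mm thick (its y axis, grip across this) and 42 mm high (45 to 87 mm above the table) on a black disc; below is a grey gearbox 40 mm high. The point turns with the knob. It stands 220 mm from the lamp's mast axis, at the other end of the same grey base plate (110 x 330 mm, 12 mm thick).
- aim_knob (a joint): Angle of the aim knob, rad, counter-clockwise seen from above is positive; limits -1.3 to 1.8. The lamp and its pointer turn about the mast in the same direction by exactly one third of it; stiff (about 0.1 N m at the knob), no backlash, stays where it is left. The pointer starts clockwise of the mark, so the knob must turn counter-clockwise, by 0.35 to 2.2 rad.
- pointer (a point): Tip of the red pointer, 90 mm from the vertical mast axis, 26 mm above the table. Its x axis points along the pointer, outward from the mast. It turns with the lamp.
- mark (a point): Green mark 8 mm wide on the rim of the white ring (radius 105 mm) under the lamp, 100 mm from the mast axis, 21 mm above the table. Its x axis points outward from the mast axis through the mark. The ring is fixed; the pointer is right when both x axes point the same way.
- lamp_grip (a point): Centre of the lamp's grey upright top grip (32 mm along its x axis, 24 mm thick along its y axis, 60 mm high, closed above), on the mast axis; 207 mm above the table with the lamp fully down, 26 mm below the top of the grip and 32 mm above the top of the black lamp head (head 36 x 96 x 45 mm, long along y). Axes: x along the pointer, y out through the button, z up. It rises and turns with the lamp.
- button_face (a point): Centre of the outer face of the green telescope button (20 mm wide, 30 mm high) on the +y side of the grip, standing 8 mm out of the grip at the same height as the grip centre. Closing two fingers across the grip along y squeezes it in: 3 N to start, 9 N fully in, leaving 2 mm proud (grip and button measure 32 mm out, 26 mm fully in).
- button (a joint): Travel of the telescope button, m: 0 out, 0.006 fully in. The lock is free from 0.0045 on. Released between two stops, it stays half in and springs out at the next stop.
- telescope (a joint): Height of the lamp above its lowest place, m: 0 fully down, 0.045 first stop, 0.090 second stop, which is also the end of its travel. It slides straight up. Button out: locked at each stop. Button in: it slides freely and its weight (0.3 to 0.6 kg) pulls it down; it passes the first stop without catching.
- jar_red: Loose closed red spice jar with steel cap, diameter 66 mm, 98 mm high, origin at the centre of its underside. Leave alone.
- jar_ochre: Loose closed ochre spice jar with steel cap, diameter 66 mm, 98 mm high, origin at the centre of its underside. Leave alone.
- weight: Loose brass scale weight, diameter 44 mm, 54 mm high, origin at the centre of its underside. Leave alone.

How it is judged (in metres and radians):
On the way, in this order (a step that is already met when the one before it is completed fails the run):
1. the pointer stands on the mark (within 0.06 rad) with the lamp still down (angle between the x axis of pointer and the x axis of mark, either way round below 0.06 rad and value of joint telescope below 0.006 m), for 0.3 s.
2. the button is pressed in while the lamp is still down (value of joint button above 0.004 m and value of joint telescope below 0.012 m), for 0.05 s.
3. the lamp is pulled up to the second stop (value of joint telescope above 0.083 m), for 0.2 s.
At the end, for the whole second after the job is handed in: The lamp is held by the fingers at the second stop (within 8 mm of 90 mm up) and still, its button still squeezed in (at least 4 of 6 mm), so that the hand and not the lock carries it; the pointer is within 0.09 rad of the mark; jars and weight within 20 mm of where they stood (value of joint telescope above 0.082 m and value of joint button above 0.004 m and contact force between the fingers and telescope above 3 N and angle between the x axis of pointer and the x axis of mark, either way round below 0.09 rad and velocity of joint telescope between -0.02 and 0.02 m/s and distance of each of jar_red, jar_ochre, weight from where it was at the start of the episode below 0.02 m); the arm keeps its last pose, push and grip.
It fails at once if the lamp is forced up past its lock without pressing the button (value of joint telescope between 0.012 and 0.036 m and value of joint button below 0.002 m).
It fails at once if a jar or the weight is pushed away or knocked over (distance of any of jar_red, jar_ochre, weight from where it was at the start of the episode above 0.03 m or angle between any of jar_red, jar_ochre, weight's own z axis and vertical above 0.6 rad).
It also fails if it takes over 72 s, if anything falls off the work surface, if the arm or the gripper's body presses on something with over 40 N, if the wrist force passes 120 N, or if a joint passes its speed limit or range.

## Robot

A 7-joint arm with a two-finger parallel gripper is mounted at the origin on the work surface. World frame = base frame: x ahead of the robot, y to its left, z up, the work surface at z = 0. Lengths are in mm, angles in rad, forces in N, time in s.
With the tool pointing down it reaches from about 400 to 850 mm from the base axis. Payload 4.4 kg.
Tool frame: the origin (TCP) lies midway between the tips of the shut fingers; the grasp point (between the pads) lies 19 mm behind it (manip.hold_point_z is the x of the grasp point in the tool frame, in mm); x points along the fingers, y is the direction in which the jaws open and shut, and the axes are right-handed (so a half turn about x gives the same grasp; the last joint's range is limited). The gripper opens to 94 mm and grips with 3 to 60 N. Pads are 16 mm wide; open, the fingers measure 119 mm over their backs; the gripper's body (75 mm by 177 mm) begins 78 mm behind the grasp point.
Start: joints at [-1.265, 0.628, 0.038, 1.517, -0.027, 0.996, -0.02], TCP at [236.117, 605.613, 205.478] pointing down, gripper open.
Joint ranges: [-3.06, 3.06], [-0.37, 2.12], [-1.25, 1.32], [0.18, 2.47], [-1.1, 4.24], [0.23, 1.98], [-2.94, 2.94]. Speed limits (rad/s): [2.57, 2.57, 3.14, 3.14, 3.14, 3.14, 3.14].

## Interface

Orientations are given as a rotation vector (axis times angle).
In Python, from plant import manip, capture, workorder gives the robot as it stands.
- The arm moves only by the tool move_arm, never from a script. Its argument "commands" is a list of rows, each an object with "xyz": the shift along the tool's x, y, z scaled (see below), a list of three; "dr": the turn, a rotation vector about the tool's x, y, z scaled (see below), a list of three. In form: [{"xyz": [dx, dy, dz], "dr": [wx, wy, wz]}, ...]. A call has 1 to 20 rows; each row shifts and turns the commanded pose from where the row before left it, along the tool's axes as they then stand; what a row does not reach is not made up. The controller multiplies each number of a shift by 0.05 m and each number of a turn by 6 degrees. A row lasts 1/10 s, in which the tool goes at most 50 mm and 8.59 degrees, less where a joint would pass 70% of its speed; a pose out of reach is approached as far as the arm can. A call with a number of a shift or a turn outside -1 to 1 is refused whole. A call with a gripper value outside its range is refused whole. "fingers" is the closure, from 0 (fully open) to 1 (shut), set as the call begins (left out, the last holds). The fingers move at their own pace and stop on an object; "newtons" is the grip in N (left out, the last holds). Time passes only in rows, so rows that do not move let the fingers close. It gives the time, the measured TCP pose, the force and the opening at its end, in the units of the state.
- manip.state(): the state, without advancing time (a new reading comes with each control period).
- capture(name): name is "side" or "top" or "wrist"; returns a dict with "image" (400x640x3 uint8, red, green, blue), "depth" (400x640 float32, mm along the optical axis (not along the pixel's ray), 0 where there is no reading), "mtx" (3x3 intrinsics, pixels), "eye" and "orientation" of the camera in the world. Camera axes: x right, y down, z forward; pixel columns grow to the right and rows downward; lengths in mm; the calibration is good to about 2 mm. A picture is of the moment at which its call begins.
- workorder.job_done(): hands the job in, once; it reports no verdict.
The state is a dict: "time": time; "joint_pos": joint angles; "joint_velocities": joint speeds; "effort": joint torques, N m; "position": TCP position; "tcp_rot": TCP orientation; "force": force on the tool from outside, world axes, zero at the start; "moment": the same for the moment, N m; "grip_width": finger opening in mm.
Only numpy, scipy, OpenCV 4.12 (cv2) and the standard library are available. Lean on these libraries where they do the work, as an engineer would, in place of code of your own. Each camera call takes 0.05 s, during which the arm holds its last target.

## Working session

There is one attempt and no reset: what is moved stays moved. The work goes in short steps, Python scripts to look and compute and a tool call to move; the robot and the scene stay as the last step left them, time stands still between calls to the robot, and variables do not carry over. Pictures are saved under pics/ and viewed, and the job is handed in when it is done.

Besides the shell and the picture viewer there is one more tool, called by a JSON object that holds its "api" and its "payload". move_arm: Moves the arm, as the interface text tells. Its arguments: {"type":"object","properties":{"commands":{"type":"array","items":{"type":"object","properties":{"xyz":{"type":"array","items":{"type":"number","minimum":-1,"maximum":1}},"dr":{"type":"array","items":{"type":"number","minimum":-1,"maximum":1}}}}},"fingers":{"type":"number"},"newtons":{"type":"number"}},"required":["commands"]}

```bash
mkdir -p pics; ls; cat > h.py <<'E'
import numpy as np, cv2
from plant import manip, capture, workorder
from scipy.spatial.transform import Rotation as R
def cam(n,save=None):
    c=capture(n)
    if save: cv2.imwrite('pics/'+save,cv2.cvtColor(c['image'],cv2.COLOR_RGB2BGR))
    return c
E
python3 - <<'E'
from h import *
print(manip.state())
for n in ['side','top','wrist']:
    c=cam(n,n+'0.png'); print(n,c['mtx'],c['eye'],c['orientation'])
    np.savez(n+'0.npz',**c)
E
```

```text
pics
{'time': 0.0, 'joint_pos': array([-1.26481061,  0.62933162,  0.0384298 ,  1.51835135, -0.02700014,
        0.99627423, -0.0199989 ]), 'joint_velocities': array([-0.0002452 ,  0.00066875, -0.00051596,  0.00026279, -0.00099687,
       -0.00084563, -0.00116552]), 'effort': array([ 2.47520111e-04, -5.49723995e+01,  1.14352182e+00, -1.86623615e+01,
       -5.22374175e-02,  2.36204267e-02,  1.80169254e-04]), 'position': array([235.86033946, 604.99596583, 204.56862249]), 'tcp_rot': array([ 0.29026498,  1.55136995, -0.29313436]), 'force': array([ 0.15211961, -0.68605255,  0.10863802]), 'moment': array([ 0.03021058, -0.02749429, -0.03911149]), 'grip_width': 93.70015141926483}
side [[368.69157824   0.         326.10941723]
 [  0.         368.69157824 200.45402495]
 [  0.           0.           1.        ]] [308.91071407 524.98555678 500.77166241] [-0.58829426  2.44715375 -1.43145232]
top [[500.43961365   0.         319.49979426]
 [  0.         500.43961365 199.91201051]
 [  0.           0.           1.        ]] [ 371.18255918   -8.2190743  1103.43991821] [-2.0953773   2.10313084 -0.25579305]
wrist [[322.86196868   0.         317.39646821]
 [  0.         322.86196868 201.04002482]
 [  0.           0.           1.        ]] [166.52204028 633.58073818 382.95432355] [2.40948965 1.64682451 0.21402869]
```

View pics/side0.png

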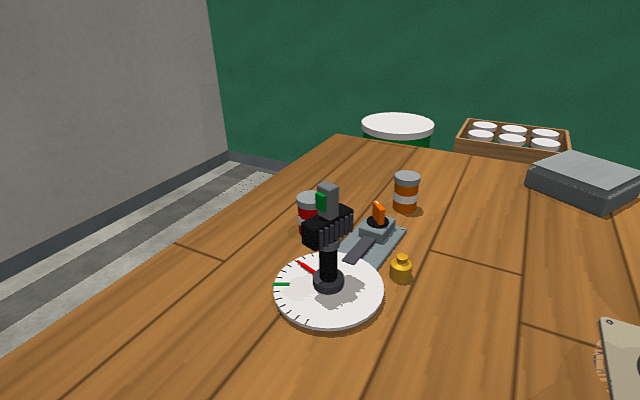

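View pics/top0.png

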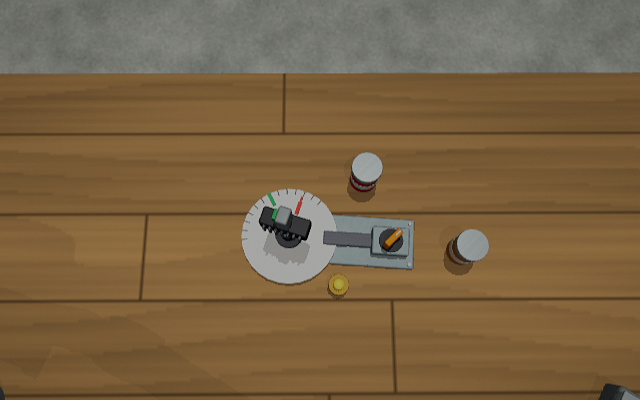

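View pics/wrist0.png

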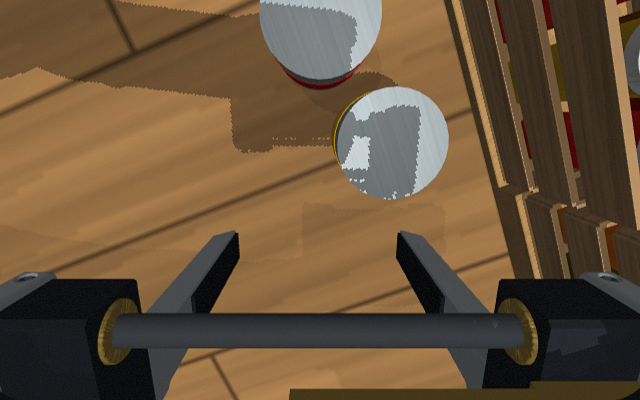

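Top view: the ring is centred near (289,236), red pointer near (300,205), green mark near (271,199), orange knob near (393,239), jars at (366,172) and (468,247), weight at (339,285). Side view shows the green button on the grip at (321,202). Next I measure.

```bash
cat >> h.py <<'E'
def ray(c,uv,z=None):
    Rm=R.from_rotvec(c['orientation']).as_matrix()
    K=c['mtx']; uv=np.atleast_2d(uv).astype(float)
    d=np.c_[(uv[:,0]-K[0,2])/K[0,0],(uv[:,1]-K[1,2])/K[1,1],np.ones(len(uv))]@Rm.T
    if z is None: return d
    t=(z-c['eye'][2])/d[:,2]
    return c['eye']+d*t[:,None]
def cloud(c):
    h,w=c['depth'].shape; u,v=np.meshgrid(np.arange(w),np.arange(h))
    d=ray(c,np.c_[u.ravel(),v.ravel()]); return (c['eye']+d*c['depth'].reshape(-1,1)).reshape(h,w,3)
def mask(c,name):
    hsv=cv2.cvtColor(c['image'],cv2.COLOR_RGB2HSV).astype(int); H,S,V=hsv[...,0],hsv[...,1],hsv[...,2]
    return {'orange':(H>=8)&(H<=20)&(S>200)&(V>150),'red':((H<5)|(H>175))&(S>170)&(V>100),
     'green':(H>55)&(H<80)&(S>150)&(V>80),'white':(S<30)&(V>170)}[name]
def blobs(m,mn=8):
    n,l,s,ce=cv2.connectedComponentsWithStats(m.astype(np.uint8)); 
    return [(ce[i].round(1),s[i][4],l==i) for i in range(1,n) if s[i][4]>=mn]
E
python3 - <<'E'
from h import *
for n in ['top','side']:
    c=dict(np.load(n+'0.npz')); P=cloud(c)
    for k in ['orange','red','green']:
        for ce,a,m in blobs(mask(c,k)):
            if a>6000: continue
            q=P[m]; print(n,k,ce,a,np.median(q,0).round(1),'z',np.percentile(q[:,2],[5,95]).round(0))
c=dict(np.load('top0.npz')); P=cloud(c)
for r,u in [(172,366),(245,470),(285,339),(236,260),(214,284),(260,400),(240,345)]: print((u,r),P[r,u].round(1))
# ring: points with z 10..24 white 
m=mask(c,'white')
for ce,a,mm in blobs(m,100): print('white',ce,a,np.median(P[mm],0).round(1))
E
```

```text
top orange [392.6 237.9] 89 [ 534.2 -164.2   87. ] z [84. 90.]
top red [298.1 206.7] 45 [612.9  31.4  28.2] z [25. 32.]
top green [271.3 199. ] 35 [633.8  91.7  21. ] z [17. 25.]
top green [274.1 213.5] 35 [558.8  67.3 221.7] z [219. 224.]
side orange [378.9 205.8] 55 [ 534.3 -164.5   85.3] z [83. 87.]
side orange [405.  265.8] 10 [433.9 -46.6  36.2] z [35. 37.]
side red [308.3 213.4] 103 [675.4 -88.3  68.6] z [56. 77.]
side red [306.3 266.9] 69 [610.8  32.4  26.5] z [24. 28.]
side green [215.4  57.5] 8 [ 2426.9 -1730.1    87.4] z [ 65. 109.]
side green [320.6 194.2] 29 [557.6  67.1 220.9] z [220. 221.]
side green [280.6 284. ] 47 [634.4  91.5  20. ] z [19. 21.]
(366, 172) [ 671.8 -113.   100.9]
(470, 245) [ 518.1 -320.6   96.6]
(339, 285) [441.6 -55.4  57.3]
(260, 236) [550.5 114.2  21.6]
(284, 214) [555.2  48.7 231.2]
(400, 260) [ 497.9 -191.    13.5]
(345, 240) [541.  -71.4  21.6]
```

```bash
python3 - <<'E'
from h import *
from scipy.optimize import least_squares
for n in ['top','side']:
    c=dict(np.load(n+'0.npz')); P=cloud(c)
    hsv=cv2.cvtColor(c['image'],cv2.COLOR_RGB2HSV); 
    box=np.zeros(hsv.shape[:2],bool)
    if n=='top': box[185:290,236:342]=1
    else: box[245:335,268:390]=1
    m=(hsv[...,1]<60)&(hsv[...,2]>130)&box&(np.abs(P[...,2]-19)<9)
    cn=max(cv2.findContours(m.astype(np.uint8),0,1)[0],key=cv2.contourArea)[:,0,:]
    h=cv2.convexHull(cn)[:,0]
    X=ray(c,h,20)[:,:2]
    f=least_squares(lambda p:np.hypot(X[:,0]-p[0],X[:,1]-p[1])-p[2],[545,45,105],loss='soft_l1')
    print(n,m.sum(),f.x.round(1),np.abs(f.fun).mean())
    mast=f.x[:2]
    # pointer / mark / knob axis
    for k,z in [('red',26),('green',21),('green',207),('orange',87)]:
        for ce,a,mm in blobs(mask(c,k)):
            ys,xs=np.nonzero(mm); Q=ray(c,np.c_[xs,ys],z)[:,:2]
            if abs(np.median(P[mm][:,2])-z)>16: continue
            mu=Q.mean(0); w,v=np.linalg.eigh(np.cov(Q.T)); d=v[:,1]
            print(k,a,'mean',mu.round(1),'rad',np.hypot(*(mu-mast)).round(1),'az',np.arctan2(*(mu-mast)[::-1]).round(3),'axis az',np.arctan2(d[1],d[0]).round(3),'len',(2*np.sqrt(3*w)).round(1))
    if n=='top':
        G=P[(P[...,2]>35)&(P[...,2]<60)]; G=G[(np.abs(G[:,0]-534)<50)&(np.abs(G[:,1]+164)<50)]; 
        r=cv2.minAreaRect(G[:,:2].astype(np.float32)); print('gearbox',r)
        G=P[(P[...,2]>205)&(P[...,2]<250)&(np.abs(P[...,0]-550)<60)&(np.abs(P[...,1]-50)<60)];T=G[G[:,2]>226]
        r=cv2.minAreaRect(T[:,:2].astype(np.float32)); print('griptop',len(T),np.median(T,0),r)
        G=P[(P[...,2]>155)&(P[...,2]<185)&(np.abs(P[...,0]-550)<90)&(np.abs(P[...,1]-50)<90)]
        print('head',cv2.minAreaRect(G[:,:2].astype(np.float32)))
        for nm,(x,y),zz in [('jr',(672,-113),90),('jo',(518,-320),90),('w',(442,-55),50)]:
            G=P[(P[...,2]>zz-4)&(np.hypot(P[...,0]-x,P[...,1]-y)<60)]; print(nm,cv2.minEnclosingCircle(G[:,:2].astype(np.float32)))
E
```

```text
top 5343 [553.8  50.8 104.6] 1.9943087826831878
red 45 mean [614.9  31.2] rad 64.1 az -0.31 axis az 2.823 len [ 6.6 36.9]
green 35 mean [633.7  91.2] rad 89.5 az 0.468 axis az -2.679 len [ 6.  30.4]
green 35 mean [561.3  68.5] rad 19.2 az 1.172 axis az 2.809 len [ 6.4 19.4]
orange 89 mean [ 534.8 -165.4] rad 217.0 az -1.659 axis az 2.327 len [12.5 39.6]
gearbox ((538.0623168945312, -167.9183349609375), (79.8916244506836, 60.10177993774414), 85.80809783935547)
griptop 235 [553.26576546  50.60455111 232.31645862] ((554.391845703125, 51.57469940185547), (23.987640380859375, 31.917768478393555), 71.14022827148438)
head ((552.2000122070312, 51.948184967041016), (95.7706069946289, 44.46035385131836), 71.79393005371094)
jr ((685.3530883789062, -115.45709991455078), 33.377254486083984)
jo ((520.2269287109375, -325.0638427734375), 33.421634674072266)
w ((445.8836364746094, -54.85765838623047), 11.347392082214355)
side 5737 [551.3  52.8 105.6] 6.696114322359739
red 69 mean [612.4  31.8] rad 64.5 az -0.331 axis az 2.803 len [ 8.8 50.3]
green 47 mean [633.9  92.2] rad 91.5 az 0.446 axis az -2.693 len [ 7.8 30.4]
green 29 mean [570.   44.6] rad 20.4 az -0.414 axis az 2.817 len [ 8.6 20.1]
orange 55 mean [ 534.3 -161.4] rad 214.9 az -1.65 axis az 2.355 len [14.6 43.7]
```

```bash
python3 - <<'E'
from h import *
s=manip.state(); M=R.from_rotvec(s['tcp_rot']).as_matrix(); print(M.round(3)); print('y az',np.arctan2(M[1,1],M[0,1]),'pos az',np.arctan2(s['position'][1],s['position'][0]),manip.hold_point_z,[a for a in dir(manip) if a[0]!='_'])
E
```

```text
[[-0.001  0.363  0.932]
 [-0.001  0.932 -0.363]
 [-1.    -0.001  0.   ]]
y az 1.1990506235829372 pos az 1.19905674492449 -18.8 ['IKError', 'hold_point_z', 'state']
```

{"api": "move_arm", "payload": {"commands": [{"xyz":[-0.8,0,0]},{"xyz":[-0.8,0,0]},{"xyz":[-0.6,-0.3,0.28]},{"xyz":[0,-0.4,0.37]},{"xyz":[0,-0.4,0.37]},{"xyz":[0,-0.4,0.37]},{"xyz":[0,-0.4,0.37]},{"xyz":[0,-0.4,0.37]},{"xyz":[0,-0.4,0.37]},{"xyz":[0,-0.4,0.37]},{"xyz":[0,-0.4,0.37]},{"xyz":[0,-0.4,0.37]},{"xyz":[0,-0.4,0.37]},{"xyz":[0,-0.4,0.37]},{"xyz":[0,-0.4,0.37]},{"xyz":[0,-0.4,0.37]},{"xyz":[0,-0.4,0.37]},{"xyz":[0,-0.4,0.37]},{"xyz":[0,-0.4,0.37]},{"xyz":[0,-0.4,0.37]}], "fingers": 0}}

```text
$.commands[0]: bad value
```

{"api": "move_arm", "payload": {"commands": [{"xyz":[-0.8,0,0],"dr":[0,0,0]},{"xyz":[-0.8,0,0],"dr":[0,0,0]},{"xyz":[-0.6,-0.3,0.28],"dr":[0,0,0]},{"xyz":[0,-0.4,0.37],"dr":[0,0,0]},{"xyz":[0,-0.4,0.37],"dr":[0,0,0]},{"xyz":[0,-0.4,0.37],"dr":[0,0,0]},{"xyz":[0,-0.4,0.37],"dr":[0,0,0]},{"xyz":[0,-0.4,0.37],"dr":[0,0,0]},{"xyz":[0,-0.4,0.37],"dr":[0,0,0]},{"xyz":[0,-0.4,0.37],"dr":[0,0,0]},{"xyz":[0,-0.4,0.37],"dr":[0,0,0]},{"xyz":[0,-0.4,0.37],"dr":[0,0,0]},{"xyz":[0,-0.4,0.37],"dr":[0,0,0]},{"xyz":[0,-0.4,0.37],"dr":[0,0,0]},{"xyz":[0,-0.4,0.37],"dr":[0,0,0]},{"xyz":[0,-0.4,0.37],"dr":[0,0,0]},{"xyz":[0,-0.4,0.37],"dr":[0,0,0]},{"xyz":[0,-0.4,0.37],"dr":[0,0,0]},{"xyz":[0,-0.4,0.37],"dr":[0,0,0]},{"xyz":[0,-0.4,0.37],"dr":[0,0,0]}], "fingers": 0}}

```text
time: 2.15
position: [413.3, 154.4, 315.4]
tcp_rot: [0.292, 1.551, -0.292]
force: [-0.3, -0.1, -0.2]
grip_width: 94.0
```

{"api": "move_arm", "payload": {"commands": [{"xyz":[0,-0.32,0.29],"dr":[0,0,0]},{"xyz":[0,-0.32,0.29],"dr":[0,0,0]},{"xyz":[0,-0.32,0.29],"dr":[0,0,0]},{"xyz":[0,-0.32,0.29],"dr":[0,0,0]},{"xyz":[0,-0.32,0.29],"dr":[0,0,0]},{"xyz":[0,-0.32,0.29],"dr":[0,0,0]},{"xyz":[0,-0.32,0.29],"dr":[0,0,0]},{"xyz":[0,-0.32,0.29],"dr":[0,0,0]},{"xyz":[0,-0.32,0.29],"dr":[0,0,0]},{"xyz":[0,-0.32,0.29],"dr":[0,0,0]},{"xyz":[0,-0.32,0.29],"dr":[0,0,0]},{"xyz":[0,-0.32,0.29],"dr":[0,0,0]},{"xyz":[0,-0.32,0.29],"dr":[0,0,0]},{"xyz":[0,-0.32,0.29],"dr":[0,0,0]},{"xyz":[0,-0.32,0.29],"dr":[0,0,0]},{"xyz":[0,-0.32,0.29],"dr":[0,0,0]}]}}

```text
time: 3.75
position: [536.4, -168.0, 315.2]
tcp_rot: [0.292, 1.552, -0.292]
force: [0.0, 0.2, -0.1]
grip_width: 93.9
```

{"api": "move_arm", "payload": {"commands": [{"xyz":[0,0,0],"dr":[1,0,0]},{"xyz":[0,0,0],"dr":[1,0,0]},{"xyz":[0,0,0],"dr":[1,0,0]},{"xyz":[0,0,0],"dr":[1,0,0]},{"xyz":[0,0,0],"dr":[1,0,0]},{"xyz":[0,0,0],"dr":[1,0,0]},{"xyz":[0,0,0],"dr":[1,0,0]},{"xyz":[0,0,0],"dr":[1,0,0]},{"xyz":[0,0,0],"dr":[1,0,0]},{"xyz":[0,0,0],"dr":[1,0,0]},{"xyz":[0,0,0],"dr":[1,0,0]},{"xyz":[0,0,0],"dr":[1,0,0]},{"xyz":[0,0,0],"dr":[1,0,0]},{"xyz":[0,0,0],"dr":[1,0,0]},{"xyz":[0,0,0],"dr":[1,0,0]},{"xyz":[0,0,0],"dr":[1,0,0]},{"xyz":[0,0,0],"dr":[1,0,0]}]}}

```text
time: 5.45
position: [536.2, -167.0, 315.2]
tcp_rot: [1.626, 0.874, -1.626]
force: [-0.3, 0.5, 0.3]
grip_width: 94.2
```

```bash
cat >> h.py <<'E'
def st():
    s=manip.state(); M=R.from_rotvec(s['tcp_rot']).as_matrix()
    print('t',round(s['time'],2),'p',s['position'].round(1),'yaz',np.arctan2(M[1,1],M[0,1]).round(3),'x',M[:,0].round(3),'j',s['joint_pos'].round(2),'F',s['force'].round(1),'Mz',s['moment'].round(2),'w',round(s['grip_width'],1))
    return s,M
E
python3 - <<'E'
from h import *
st()
E
```

```text
t 5.45 p [ 536.2 -167.   315.2] yaz -0.585 x [-0.001  0.    -1.   ] j [-0.27  0.5   0.83  1.63 -0.39  1.19  0.06] F [-0.3  0.5  0.3] Mz [-0.08  0.09 -0.03] w 94.2
```

{"api": "move_arm", "payload": {"commands": [{"xyz":[0,0,0],"dr":[1,0,0]},{"xyz":[0,0,0],"dr":[1,0,0]},{"xyz":[0,0,0],"dr":[1,0,0]},{"xyz":[0,0,0],"dr":[1,0,0]},{"xyz":[0,0,0],"dr":[1,0,0]},{"xyz":[0,0,0],"dr":[1,0,0]},{"xyz":[0,0,0],"dr":[1,0,0]},{"xyz":[0,0,0],"dr":[1,0,0]},{"xyz":[0,0,0],"dr":[1,0,0]},{"xyz":[0,0,0],"dr":[1,0,0]},{"xyz":[0,0,0],"dr":[1,0,0]},{"xyz":[0,0,0],"dr":[1,0,0]},{"xyz":[0,0,0],"dr":[1,0,0]},{"xyz":[0,0,0],"dr":[1,0,0]},{"xyz":[0,0,0],"dr":[1,0,0]},{"xyz":[0,0,0],"dr":[1,0,0]},{"xyz":[0,0,0],"dr":[1,0,0]},{"xyz":[0,0,0],"dr":[0,0,0]}]}}

```text
time: 7.25
position: [536.3, -167.0, 315.1]
tcp_rot: [-1.756, 0.733, 1.757]
force: [0.1, -0.5, -0.2]
grip_width: 93.8
```

```bash
python3 - <<'E'
from h import *
st()
c=cam('wrist','wrist1.png'); np.savez('wrist1.npz',**c); P=cloud(c)
for ce,a,mm in blobs(mask(c,'orange'),30):
    med=np.median(P[mm],0)
    mt=mm&(P[...,2]>80)
    q=P[mt]
    if len(q)<20: continue
    r=cv2.minAreaRect(q[:,:2].astype(np.float32)); print(ce,a,med.round(1),r,np.percentile(q[:,2],[5,95]))
    box=cv2.boxPoints(r); e=max([box[1]-box[0],box[2]-box[1]],key=lambda v:np.hypot(*v)); print('az',np.arctan2(e[1],e[0]))
E
```

```text
t 7.25 p [ 536.3 -167.   315.1] yaz -2.362 x [-0.001  0.    -1.   ] j [-0.44  0.68  1.27  1.63 -0.67  1.34 -1.43] F [ 0.1 -0.5 -0.2] Mz [ 0.08  0.09 -0.05] w 93.8
[316.8 174.8] 266 [ 536.7 -164.6   85.9] ((538.5778198242188, -166.94105529785156), (12.572181701660156, 41.423980712890625), 42.383995056152344) [84.44458603 87.52524108]
az -0.83105683
```

View pics/wrist1.png

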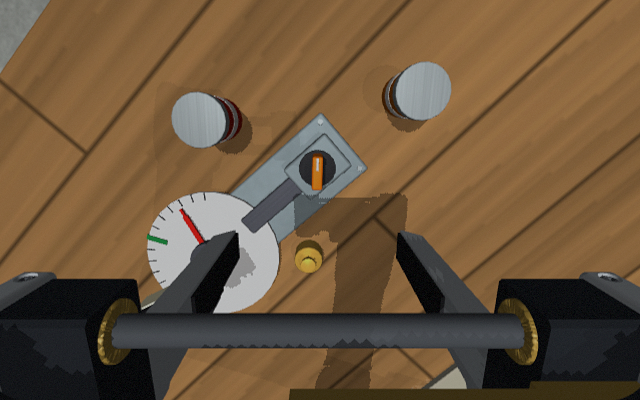

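Wrist view: the knob bar stands upright in the image at (317,173), so it lies between the fingers and across the jaws. The jaws are aligned, so I descend.

{"api": "move_arm", "payload": {"commands": [{"xyz":[0.4,0,-0.024],"dr":[0,0,0]},{"xyz":[0.4,0,0],"dr":[0,0,0]},{"xyz":[0.4,0,0],"dr":[0,0,0]},{"xyz":[0.4,0,0],"dr":[0,0,0]},{"xyz":[0.4,0,0],"dr":[0,0,0]},{"xyz":[0.4,0,0],"dr":[0,0,0]},{"xyz":[0.4,0,0],"dr":[0,0,0]},{"xyz":[0.4,0,0],"dr":[0,0,0]},{"xyz":[0.4,0,0],"dr":[0,0,0]},{"xyz":[0.4,0,0],"dr":[0,0,0]},{"xyz":[0.4,0,0],"dr":[0,0,0]},{"xyz":[0.3,0,0],"dr":[0,0,0]},{"xyz":[0.3,0,0],"dr":[0,0,0]}]}}

```text
time: 8.6
position: [537.3, -168.1, 64.6]
tcp_rot: [-1.757, 0.732, 1.758]
force: [-0.1, -0.6, 0.5]
grip_width: 94.0
```

```bash
python3 - <<'E'
from h import *
st()
E
```

```text
t 8.6 p [ 537.3 -168.1   64.6] yaz -2.36 x [-0. -0. -1.] j [-0.3   0.94  0.98  1.9  -1.02  0.9  -1.16] F [-0.1 -0.6  0.5] Mz [0.01 0.14 0.05] w 94.0
```

{"api": "move_arm", "payload": {"commands": [{"xyz":[0.12,0,0],"dr":[0,0,0]},{"xyz":[0.11,0,0],"dr":[0,0,0]},{"xyz":[0,0,0],"dr":[0,0,0]}]}}

```text
time: 8.9
position: [537.2, -168.1, 53.8]
tcp_rot: [-1.756, 0.733, 1.757]
force: [0.5, 0.3, -0.4]
grip_width: 94.0
```

{"api": "move_arm", "payload": {"commands": [{"xyz":[0,0,0],"dr":[0,0,0]},{"xyz":[0,0,0],"dr":[0,0,0]},{"xyz":[0,0,0],"dr":[0,0,0]},{"xyz":[0,0,0],"dr":[0,0,0]},{"xyz":[0,0,0],"dr":[0,0,0]},{"xyz":[0,0,0],"dr":[0,0,0]},{"xyz":[0,0,0],"dr":[0,0,0]},{"xyz":[0,0,0],"dr":[0,0,0]},{"xyz":[0,0,0],"dr":[0,0,0]},{"xyz":[0,0,0],"dr":[0,0,0]}], "fingers": 1, "newtons": 40}}

```text
time: 9.9
position: [537.2, -168.1, 53.9]
tcp_rot: [-1.756, 0.733, 1.757]
force: [0.2, -0.3, -0.6]
grip_width: 17.3
```

```bash
python3 - <<'E'
from h import *
st(); c=cam('wrist','w2.png'); c=cam('top','t2.png')
E
```

```text
t 9.9 p [ 537.2 -168.1   53.9] yaz -2.361 x [-0. -0. -1.] j [-0.29  0.95  0.95  1.9  -1.03  0.88 -1.15] F [ 0.2 -0.3 -0.6] Mz [0.12 0.1  0.02] w 17.3
```

View pics/w2.png

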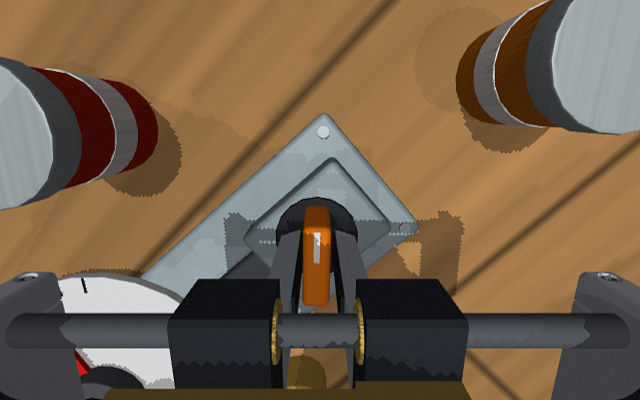

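View pics/t2.png

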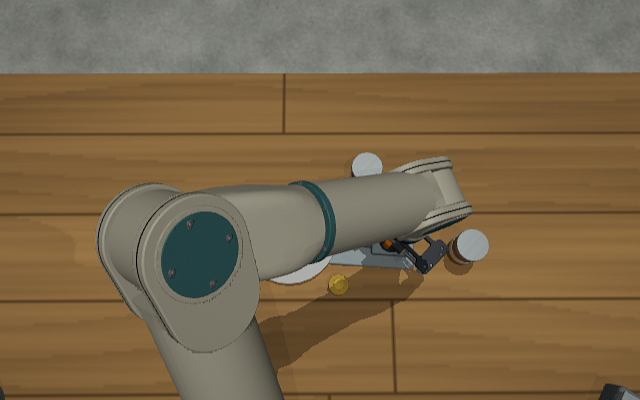

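Wrist view: the bar (315,250) sits between the nearly shut fingers. Top view: the forearm hangs over the lamp, hiding pointer and mark. I check the clearance in the side view.

{"api": "move_arm", "payload": {"commands": [{"xyz":[0,0,0],"dr":[0,0,0]},{"xyz":[0,0,0],"dr":[0,0,0]},{"xyz":[0,0,0],"dr":[0,0,0]},{"xyz":[0,0,0],"dr":[0,0,0]}]}}

```text
time: 10.4
position: [537.6, -167.7, 53.9]
tcp_rot: [-1.757, 0.732, 1.756]
force: [3.6, 2.2, -1.0]
grip_width: 14.0
```

```bash
python3 - <<'E'
from h import *
st(); c=cam('side','s2.png')
E
```

```text
t 10.4 p [ 537.6 -167.7   53.9] yaz -2.361 x [ 0.001  0.001 -1.   ] j [-0.29  0.95  0.95  1.9  -1.03  0.88 -1.15] F [ 3.6  2.2 -1. ] Mz [ 0.54 -0.43 -0.05] w 14.0
```

View pics/s2.png

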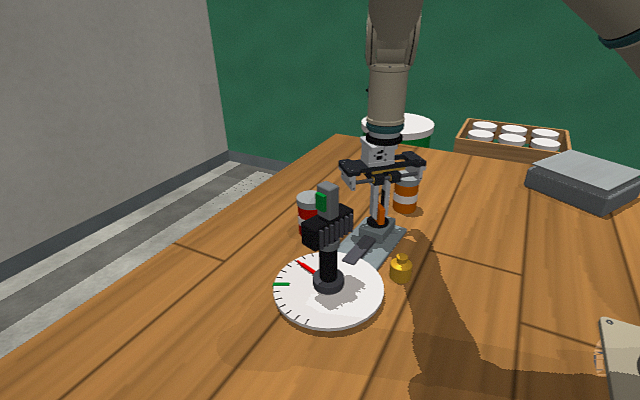

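Side view: the fingers hold the knob at (380,215). The forearm is well clear of the lamp, and pointer (307,267) and mark (281,284) are visible. I start turning.

{"api": "move_arm", "payload": {"commands": [{"xyz":[0,0,0],"dr":[-0.6,0,0]},{"xyz":[0,0,0],"dr":[-0.6,0,0]},{"xyz":[0,0,0],"dr":[-0.6,0,0]},{"xyz":[0,0,0],"dr":[-0.6,0,0]},{"xyz":[0,0,0],"dr":[-0.6,0,0]},{"xyz":[0,0,0],"dr":[-0.6,0,0]},{"xyz":[0,0,0],"dr":[-0.6,0,0]},{"xyz":[0,0,0],"dr":[-0.6,0,0]}]}}

```text
time: 11.25
position: [537.4, -168.0, 53.9]
tcp_rot: [-2.069, 0.297, 2.068]
force: [1.7, 1.3, -0.7]
grip_width: 13.9
```

```bash
cat >> h.py <<'E'
MAST=np.array([553.5,51.])
def aim(save=None):
    c=cam('side',save); P=cloud(c); o={}
    for k,z in [('red',26),('green',21)]:
        for ce,a,mm in blobs(mask(c,k),10):
            if abs(np.median(P[mm][:,2])-z)>12 : continue
            ys,xs=np.nonzero(mm); Q=ray(c,np.c_[xs,ys],z)[:,:2]; mu=Q.mean(0)
            if np.hypot(*(mu-MAST))>110: continue
            w,v=np.linalg.eigh(np.cov(Q.T)); d=v[:,1]; d=d*np.sign(d@(mu-MAST))
            o[k]=np.arctan2(*(mu-MAST)[::-1]); print(k,a,ce,mu.round(1),'az',o[k].round(3),'axis',np.arctan2(d[1],d[0]).round(3))
    if len(o)==2: print('diff',(o['green']-o['red']).round(3))
    return c
E
python3 - <<'E'
from h import *
st(); aim('s3.png')
E
```

```text
t 11.25 p [ 537.4 -168.    53.9] yaz -1.856 x [ 0.  0. -1.] j [-0.24  0.89  0.84  1.9  -0.94  0.8  -0.72] F [ 1.7  1.3 -0.7] Mz [ 0.39 -0.35 -0.14] w 13.9
red 83 [303.3 270. ] [612.9  42.8] az -0.137 axis -0.167
green 48 [280.8 284. ] [633.6  92. ] az 0.473 axis 0.462
diff 0.61
```

{"api": "move_arm", "payload": {"commands": [{"xyz":[0,0,0],"dr":[-0.6,0,0]},{"xyz":[0,0,0],"dr":[-0.6,0,0]},{"xyz":[0,0,0],"dr":[-0.6,0,0]},{"xyz":[0,0,0],"dr":[-0.6,0,0]},{"xyz":[0,0,0],"dr":[-0.6,0,0]},{"xyz":[0,0,0],"dr":[-0.6,0,0]},{"xyz":[0,0,0],"dr":[-0.6,0,0]},{"xyz":[0,0,0],"dr":[-0.6,0,0]},{"xyz":[0,0,0],"dr":[-0.6,0,0]},{"xyz":[0,0,0],"dr":[-0.6,0,0]},{"xyz":[0,0,0],"dr":[-0.6,0,0]},{"xyz":[0,0,0],"dr":[-0.6,0,0]},{"xyz":[0,0,0],"dr":[-0.6,0,0]},{"xyz":[0,0,0],"dr":[-0.6,0,0]},{"xyz":[0,0,0],"dr":[-0.6,0,0]},{"xyz":[0,0,0],"dr":[-0.6,0,0]},{"xyz":[0,0,0],"dr":[-0.6,0,0]},{"xyz":[0,0,0],"dr":[-0.6,0,0]},{"xyz":[0,0,0],"dr":[-0.6,0,0]},{"xyz":[0,0,0],"dr":[-0.6,0,0]}]}}

```text
time: 13.3
position: [537.7, -168.9, 54.0]
tcp_rot: [1.636, 0.86, -1.636]
force: [3.6, 0.6, -1.5]
grip_width: 13.6
```

```bash
python3 - <<'E'
from h import *
st(); aim('s4.png')
E
```

```text
t 13.3 p [ 537.7 -168.9   54. ] yaz -0.601 x [ 0.001 -0.002 -1.   ] j [-0.07  0.78  0.52  1.9  -0.63  0.63  0.25] F [ 3.6  0.6 -1.5] Mz [ 0.17 -0.5  -0.13] w 13.6
red 114 [298.7 277.9] [609.1  66.9] az 0.278 axis 0.252
green 46 [280.5 284. ] [634.2  92.3] az 0.473 axis 0.463
diff 0.195
```

View pics/s4.png

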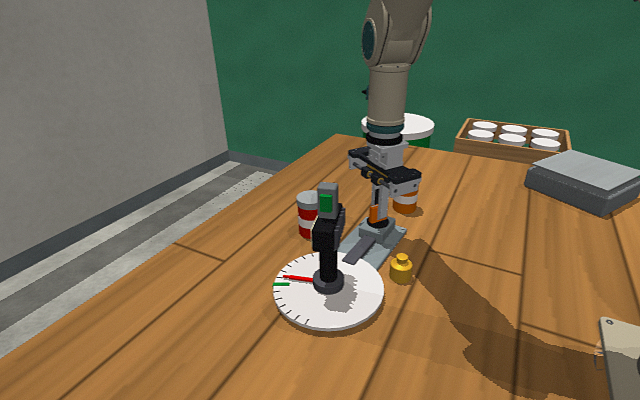

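Side view: pointer at (298,278) is just short of the mark at (281,284), about 0.2 rad away.

{"api": "move_arm", "payload": {"commands": [{"xyz":[0,0,0],"dr":[-0.6,0,0]},{"xyz":[0,0,0],"dr":[-0.6,0,0]},{"xyz":[0,0,0],"dr":[-0.6,0,0]},{"xyz":[0,0,0],"dr":[-0.6,0,0]},{"xyz":[0,0,0],"dr":[-0.6,0,0]},{"xyz":[0,0,0],"dr":[-0.6,0,0]},{"xyz":[0,0,0],"dr":[-0.6,0,0]},{"xyz":[0,0,0],"dr":[-0.6,0,0]},{"xyz":[0,0,0],"dr":[0,0,0]},{"xyz":[0,0,0],"dr":[0,0,0]}]}}

```text
time: 14.35
position: [538.1, -169.1, 54.0]
tcp_rot: [1.283, 1.157, -1.283]
force: [4.0, -0.9, -3.6]
grip_width: 13.6
```

```bash
python3 - <<'E'
from h import *
st(); c=aim('s5.png')
im=cv2.imread('pics/s5.png')[240:340,260:400]; cv2.imwrite('pics/s5z.png',cv2.resize(im,None,fx=5,fy=5,interpolation=cv2.INTER_NEAREST))
E
```

```text
t 14.35 p [ 538.1 -169.1   54. ] yaz -0.102 x [ 0.002 -0.002 -1.   ] j [ 0.01  0.75  0.38  1.9  -0.48  0.58  0.61] F [ 4.  -0.9 -3.6] Mz [-0.23 -1.07  0.04] w 13.6
red 117 [297.7 281.4] [605.5  76.2] az 0.451 axis 0.442
green 45 [280.1 284. ] [634.7  92.8] az 0.475 axis 0.445
diff 0.024
```

View pics/s5z.png

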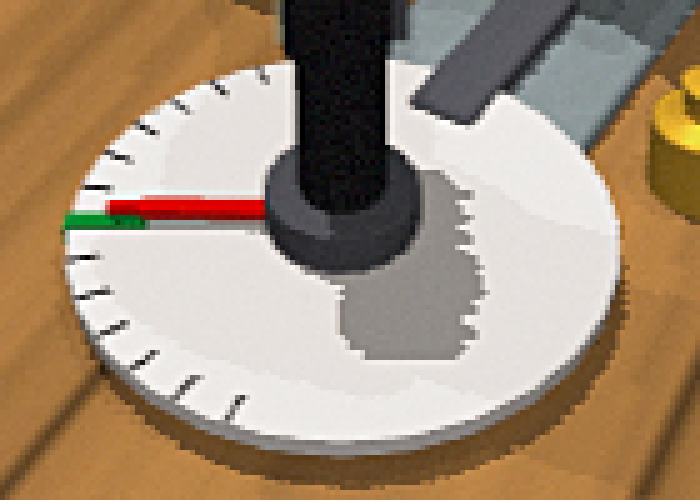

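Zoomed side view: the pointer's tip lies on the green mark, overlapping its near side, about 0.02 rad short. One last small step, then release.

{"api": "move_arm", "payload": {"commands": [{"xyz":[0,0,0],"dr":[-0.5,0,0]},{"xyz":[0,0,0],"dr":[0,0,0]},{"xyz":[0,0,0],"dr":[0,0,0]},{"xyz":[0,0,0],"dr":[0,0,0]}]}}

```text
time: 14.8
position: [538.2, -169.1, 54.0]
tcp_rot: [1.245, 1.183, -1.245]
force: [5.0, -0.9, -4.4]
grip_width: 13.9
```

```bash
python3 - <<'E'
from h import *
st(); c=aim('s6.png')
E
```

```text
t 14.8 p [ 538.2 -169.1   54. ] yaz -0.049 x [ 0.002 -0.002 -1.   ] j [ 0.02  0.75  0.37  1.9  -0.46  0.58  0.64] F [ 5.  -0.9 -4.4] Mz [-0.2  -1.12  0.08] w 13.9
red 113 [298.2 281.5] [604.6  76. ] az 0.455 axis 0.463
green 34 [279.2 284.1] [636.1  93.9] az 0.479 axis 0.348
diff 0.024
```

{"api": "move_arm", "payload": {"commands": [{"xyz":[0,0,0],"dr":[0,0,0]},{"xyz":[0,0,0],"dr":[0,0,0]},{"xyz":[0,0,0],"dr":[0,0,0]},{"xyz":[0,0,0],"dr":[0,0,0]},{"xyz":[0,0,0],"dr":[0,0,0]},{"xyz":[0,0,0],"dr":[0,0,0]},{"xyz":[0,0,0],"dr":[0,0,0]},{"xyz":[0,0,0],"dr":[0,0,0]},{"xyz":[0,0,0],"dr":[0,0,0]},{"xyz":[0,0,0],"dr":[0,0,0]}], "fingers": 0}}

```text
time: 15.85
position: [537.2, -168.1, 54.0]
tcp_rot: [1.244, 1.187, -1.244]
force: [-0.6, 0.7, -0.9]
grip_width: 90.1
```

```bash
python3 - <<'E'
from h import *
st(); c=aim('s7.png'); c=cam('top','t7.png')
E
```

```text
t 15.85 p [ 537.2 -168.1   54. ] yaz -0.047 x [-0.  0. -1.] j [ 0.02  0.75  0.37  1.9  -0.46  0.58  0.64] F [-0.6  0.7 -0.9] Mz [-0.08  0.09  0.01] w 90.1
red 113 [298.2 281.5] [604.6  76. ] az 0.455 axis 0.463
green 34 [278.7 284.2] [636.9  94.4] az 0.48 axis 0.355
diff 0.026
```

View pics/t7.png

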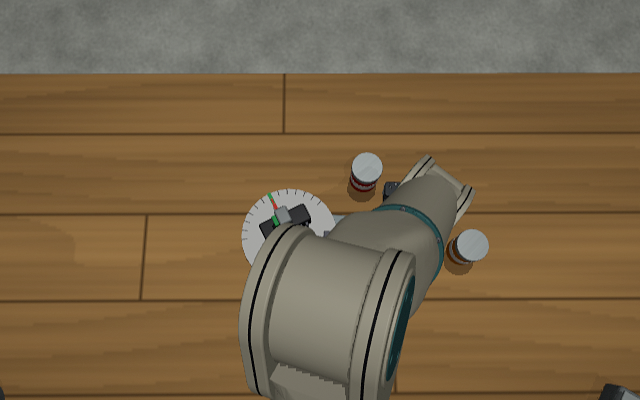

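Top view: red pointer (275,205) and green mark (270,196) lie on one line. I go up and over to the lamp.

{"api": "move_arm", "payload": {"commands": [{"xyz":[-0.3,0,0],"dr":[0,0,0]},{"xyz":[-0.4,0,0],"dr":[0,0,0]},{"xyz":[-0.4,0,0],"dr":[0,0,0]},{"xyz":[-0.4,0,0],"dr":[0,0,0]},{"xyz":[-0.4,0,0],"dr":[0,0,0]},{"xyz":[-0.4,0,0],"dr":[0,0,0]},{"xyz":[-0.4,0,0],"dr":[0,0,0]},{"xyz":[-0.4,0,0],"dr":[0,0,0]},{"xyz":[-0.4,0,0],"dr":[0,0,0]},{"xyz":[-0.4,0,0],"dr":[0,0,0]},{"xyz":[-0.4,0,0],"dr":[0,0,0]},{"xyz":[-0.4,0,0],"dr":[0,0,0]},{"xyz":[-0.4,0,0],"dr":[0,0,0]},{"xyz":[0,0,0],"dr":[0,0,0]}]}}

```text
time: 17.35
position: [538.5, -168.9, 311.4]
tcp_rot: [1.245, 1.182, -1.241]
force: [0.3, -0.9, -0.3]
grip_width: 94.1
```

{"api": "move_arm", "payload": {"commands": [{"xyz":[0,0.01,-0.4],"dr":[0,0,0]},{"xyz":[0,0.01,-0.4],"dr":[0,0,0]},{"xyz":[0,0.01,-0.4],"dr":[0,0,0]},{"xyz":[0,0.01,-0.4],"dr":[0,0,0]},{"xyz":[0,0.01,-0.4],"dr":[0,0,0]},{"xyz":[0,0.01,-0.4],"dr":[0,0,0]},{"xyz":[0,0.01,-0.4],"dr":[0,0,0]},{"xyz":[0,0.01,-0.4],"dr":[0,0,0]},{"xyz":[0,0.01,-0.4],"dr":[0,0,0]},{"xyz":[0,0.01,-0.4],"dr":[0,0,0]},{"xyz":[0,0.01,-0.4],"dr":[0,0,0]}]}}

```text
time: 18.45
position: [552.4, 52.2, 307.7]
tcp_rot: [1.243, 1.188, -1.245]
force: [-0.3, -0.0, -0.7]
grip_width: 94.2
```

{"api": "move_arm", "payload": {"commands": [{"xyz":[0,0,0],"dr":[0.85,0,0]},{"xyz":[0,0,0],"dr":[0.85,0,0]},{"xyz":[0,0,0],"dr":[0.85,0,0]},{"xyz":[0,0,0],"dr":[0.85,0,0]},{"xyz":[0,0,0],"dr":[0.85,0,0]},{"xyz":[0,0,0],"dr":[0.85,0,0]},{"xyz":[0,0,0],"dr":[0.85,0,0]},{"xyz":[0,0,0],"dr":[0.85,0,0]},{"xyz":[0,0,0],"dr":[0.85,0,0]},{"xyz":[0,0,0],"dr":[0.85,0,0]},{"xyz":[0,0,0],"dr":[0.85,0,0]},{"xyz":[0,0,0],"dr":[0.85,0,0]},{"xyz":[0,0,0],"dr":[0,0,0]},{"xyz":[0,0,0],"dr":[0,0,0]}]}}

```text
time: 19.85
position: [552.6, 51.4, 308.2]
tcp_rot: [1.966, 0.458, -1.968]
force: [0.5, 0.4, -0.1]
grip_width: 94.3
```

```bash
python3 - <<'E'
from h import *
st(); c=aim('s8.png'); c=cam('wrist','w8.png'); P=cloud(c); np.savez('w8.npz',**c)
T=P[(P[...,2]>228)&(P[...,2]<237)&(np.abs(P[...,0]-553)<35)&(np.abs(P[...,1]-51)<35)&(c['depth']>0)]
print(len(T)); 
if len(T): print(cv2.minAreaRect(T[:,:2].astype(np.float32)),np.median(T,0))
g=mask(c,'green')
for ce,a,m in blobs(g,15): print(ce,a,np.median(P[m],0))
E
```

```text
t 19.85 p [552.6  51.4 308.2] yaz -1.113 x [-0.001 -0.    -1.   ] j [-0.67  0.49  0.82  1.66 -0.39  1.17 -0.86] F [ 0.5  0.4 -0.1] Mz [-0.01  0.13 -0.02] w 94.3
red 112 [298.1 281.5] [604.8  76. ] az 0.454 axis 0.467
green 34 [278.7 284.2] [636.8  94.4] az 0.48 axis 0.358
diff 0.026
1020
((555.0856323242188, 52.22452163696289), (31.06847381591797, 23.337444305419922), 25.666444778442383) [555.60653366  52.78604194 231.82974237]
[317.8  96.1] 53 [642.31316962  96.2154692   20.31874664]
[299.5 202.6] 159 [548.60265712  67.41605569 221.07710618]
```

View pics/w8.png

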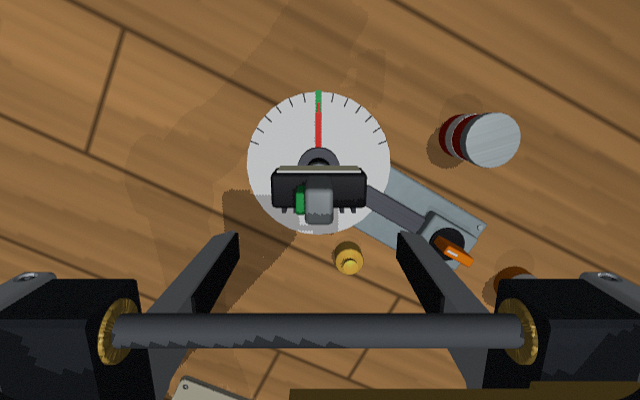

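Wrist view: pointer (318,125) and mark (318,96) lie on one line pointing straight up. The grey grip (319,203) is between the fingers with the green button (299,203) on its left. I descend around the grip.

{"api": "move_arm", "payload": {"commands": [{"xyz":[0,-0.01,-0.03],"dr":[0,0,0]},{"xyz":[0.25,0,0],"dr":[0,0,0]},{"xyz":[0.25,0,0],"dr":[0,0,0]},{"xyz":[0.25,0,0],"dr":[0,0,0]},{"xyz":[0.25,0,0],"dr":[0,0,0]},{"xyz":[0.25,0,0],"dr":[0,0,0]},{"xyz":[0.25,0,0],"dr":[0,0,0]},{"xyz":[0.25,0,0],"dr":[0,0,0]},{"xyz":[0.25,0,0],"dr":[0,0,0]},{"xyz":[0.2,0,0],"dr":[0,0,0]},{"xyz":[0.18,0,0],"dr":[0,0,0]},{"xyz":[0,0,0],"dr":[0,0,0]},{"xyz":[0,0,0],"dr":[0,0,0]}]}}

```text
time: 21.25
position: [554.4, 52.4, 190.0]
tcp_rot: [1.969, 0.456, -1.968]
force: [0.4, 0.3, -0.5]
grip_width: 94.0
```

```bash
python3 - <<'E'
from h import *
st(); c=aim('s9.png'); c=cam('wrist','w9.png')
E
```

```text
t 21.25 p [554.4  52.4 190. ] yaz -1.115 x [ 0. -0. -1.] j [-0.6   0.61  0.73  1.81 -0.51  0.91 -0.76] F [ 0.4  0.3 -0.5] Mz [-0.03  0.14  0.  ] w 94.0
red 113 [298.2 281.5] [604.6  76. ] az 0.455 axis 0.463
green 32 [278.3 284.2] [637.5  94.8] az 0.481 axis 0.325
diff 0.026
```

View pics/s9.png

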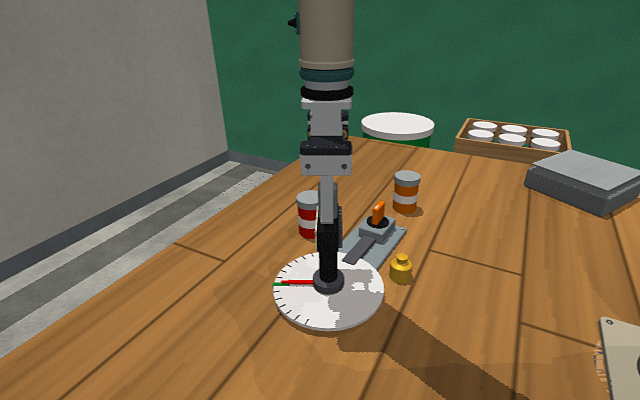

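View pics/w9.png

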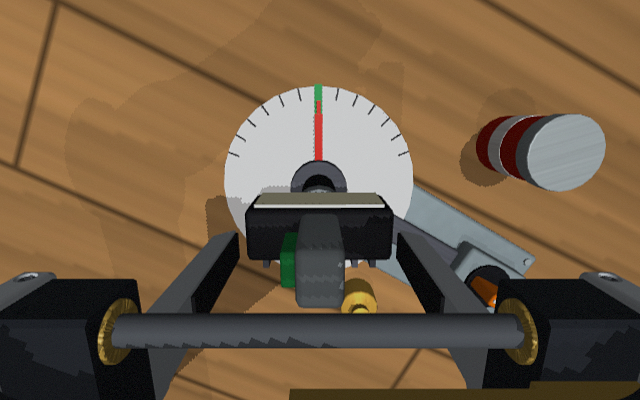

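Both views show the fingers straddling the grip, with pointer (318,130) still on the mark (318,92) and no contact force. Now I close.

{"api": "move_arm", "payload": {"commands": [{"xyz":[0,0,0],"dr":[0,0,0]},{"xyz":[0,0,0],"dr":[0,0,0]},{"xyz":[0,0,0],"dr":[0,0,0]},{"xyz":[0,0,0],"dr":[0,0,0]},{"xyz":[0,0,0],"dr":[0,0,0]},{"xyz":[0,0,0],"dr":[0,0,0]},{"xyz":[0,0,0],"dr":[0,0,0]},{"xyz":[0,0,0],"dr":[0,0,0]},{"xyz":[0,0,0],"dr":[0,0,0]},{"xyz":[0,0,0],"dr":[0,0,0]},{"xyz":[0,0,0],"dr":[0,0,0]},{"xyz":[0,0,0],"dr":[0,0,0]},{"xyz":[0,0,0],"dr":[0,0,0]},{"xyz":[0,0,0],"dr":[0,0,0]}], "fingers": 1, "newtons": 40}}

```text
time: 22.75
position: [554.5, 51.7, 189.9]
tcp_rot: [1.969, 0.454, -1.968]
force: [2.5, -4.3, -2.6]
grip_width: 23.5
```

```bash
python3 - <<'E'
from h import *
st(); c=aim('s10.png')
E
```

```text
t 22.75 p [554.5  51.7 189.9] yaz -1.116 x [ 0.001 -0.001 -1.   ] j [-0.6   0.61  0.73  1.81 -0.51  0.91 -0.76] F [ 2.5 -4.3 -2.6] Mz [-0.4  -0.16  0.1 ] w 23.5
red 113 [298.2 281.5] [604.6  76. ] az 0.455 axis 0.463
green 34 [279.  284.2] [636.4  94.1] az 0.48 axis 0.355
diff 0.025
```

The width reads 23.5 mm, below the expected 26. I look before pulling.

```bash
python3 - <<'E'
from h import *
st(); c=cam('wrist','w10.png')
im=cv2.imread('pics/w10.png')[170:400,200:440]; cv2.imwrite('pics/w10z.png',cv2.resize(im,None,fx=3,fy=2.5,interpolation=cv2.INTER_NEAREST))
im=cv2.imread('pics/s10.png')[150:270,280:380]; cv2.imwrite('pics/s10z.png',cv2.resize(im,None,fx=5,fy=5,interpolation=cv2.INTER_NEAREST))
E
```

```text
t 22.8 p [554.5  51.7 190. ] yaz -1.116 x [ 0.001 -0.001 -1.   ] j [-0.6   0.61  0.73  1.81 -0.51  0.91 -0.76] F [ 2.9 -4.1 -2.2] Mz [-0.38 -0.15  0.15] w 23.9
```

View pics/w10z.png

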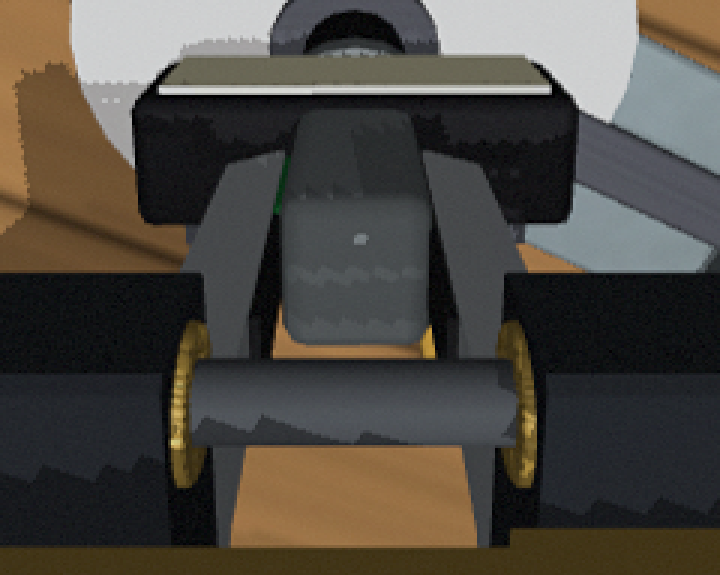

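View pics/s10z.png

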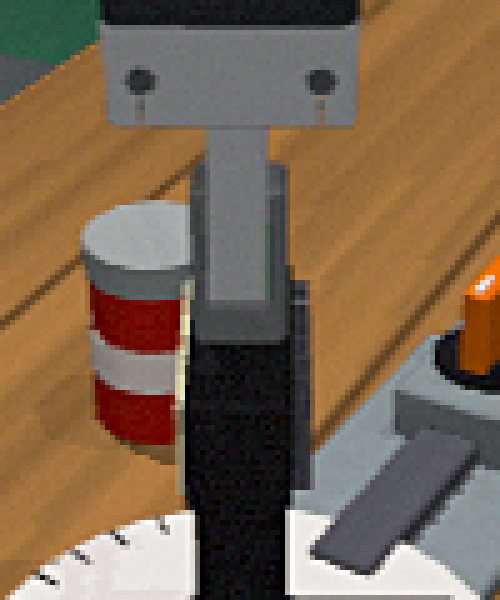

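Both views show the fingers shut across the grip, with only a thin green edge of the button left, at (283,185) in the wrist zoom, so it is squeezed in. I lift a little and check.

{"api": "move_arm", "payload": {"commands": [{"xyz":[-0.04,0,0],"dr":[0,0,0]},{"xyz":[-0.04,0,0],"dr":[0,0,0]},{"xyz":[-0.04,0,0],"dr":[0,0,0]},{"xyz":[0,0,0],"dr":[0,0,0]}]}}

```text
time: 23.25
position: [554.5, 51.7, 195.8]
tcp_rot: [1.969, 0.454, -1.968]
force: [3.2, -3.9, -3.3]
grip_width: 23.7
```

```bash
python3 - <<'E'
from h import *
st()
E
```

```text
t 23.25 p [554.5  51.7 195.8] yaz -1.116 x [ 0.001 -0.001 -1.   ] j [-0.61  0.61  0.74  1.81 -0.5   0.92 -0.76] F [ 3.2 -3.9 -3.3] Mz [-0.33 -0.32  0.16] w 23.7
```

Low force, so the lock is free. I pull up the rest.

{"api": "move_arm", "payload": {"commands": [{"xyz":[-0.1,0,0],"dr":[0,0,0]},{"xyz":[-0.1,0,0],"dr":[0,0,0]},{"xyz":[-0.1,0,0],"dr":[0,0,0]},{"xyz":[-0.1,0,0],"dr":[0,0,0]},{"xyz":[-0.1,0,0],"dr":[0,0,0]},{"xyz":[-0.1,0,0],"dr":[0,0,0]},{"xyz":[-0.1,0,0],"dr":[0,0,0]},{"xyz":[-0.1,0,0],"dr":[0,0,0]},{"xyz":[-0.1,0,0],"dr":[0,0,0]},{"xyz":[-0.1,0,0],"dr":[0,0,0]},{"xyz":[-0.1,0,0],"dr":[0,0,0]},{"xyz":[-0.1,0,0],"dr":[0,0,0]},{"xyz":[-0.1,0,0],"dr":[0,0,0]},{"xyz":[-0.1,0,0],"dr":[0,0,0]},{"xyz":[-0.1,0,0],"dr":[0,0,0]},{"xyz":[-0.1,0,0],"dr":[0,0,0]},{"xyz":[-0.06,0,0],"dr":[0,0,0]},{"xyz":[0,0,0],"dr":[0,0,0]}]}}

```text
time: 25.05
position: [554.4, 51.8, 278.9]
tcp_rot: [1.969, 0.455, -1.968]
force: [4.3, -3.8, -4.8]
grip_width: 23.6
```

```bash
python3 - <<'E'
from h import *
st(); c=aim('s11.png'); P=cloud(c)
for ce,a,m in blobs(mask(c,'green'),4):
    print(ce,a,np.median(P[m],0).round(1))
c=cam('wrist','w11.png')
E
```

```text
t 25.05 p [554.4  51.8 278.9] yaz -1.116 x [ 0.001 -0.001 -1.   ] j [-0.66  0.52  0.81  1.7  -0.41  1.1  -0.84] F [ 4.3 -3.8 -4.8] Mz [-0.33 -0.38  0.16] w 23.6
red 113 [298.2 281.5] [604.6  76. ] az 0.455 axis 0.463
green 34 [278.7 284.2] [636.9  94.4] az 0.48 axis 0.355
diff 0.026
[209.3  17. ] 7 [ 2424.5 -1733.1   362.2]
[211.5  30.3] 6 [ 2426.5 -1732.2   273.2]
[348.  37.] 7 [ 1322.3 -1726.8   269.9]
[213.2  43.5] 4 [ 2430.3 -1735.    185.1]
[350.   66.5] 6 [ 1307.8 -1734.6    97.1]
[217.   70.5] 4 [ 2431.4 -1734.9    -7.4]
[218.   76.5] 4 [ 2436.7 -1744.3   -54. ]
[222.  103.5] 4 [ 2437.5 -1743.8  -268.3]
[434.  120.5] 4 [  739.  -1732.1  -178.2]
[495.  119.2] 5 [  402.5 -1732.9  -125.2]
[334.2 121.6] 5 [ 1418.7 -1733.8  -276. ]
[460.9 124.4] 7 [  580.2 -1733.9  -179.9]
[456.  132.5] 4 [  597.2 -1730.7  -229.2]
[394.5 140. ] 4 [ 758.3 -995.1  -65.7]
[495.  140.4] 5 [  378.5 -1727.1  -248.4]
[526.4 144.6] 8 [  213.5 -1735.4  -246. ]
[278.7 284.2] 34 [638.5  93.6  20.3]
```

View pics/s11.png

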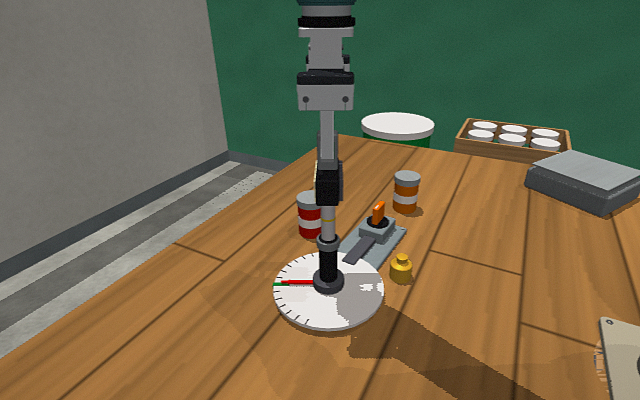

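View pics/w11.png

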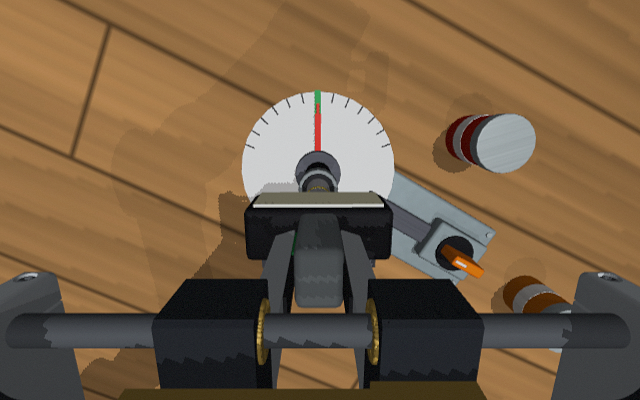

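Side view: the lamp is raised with the inner tube exposed at (328,222), and the TCP rose 89 mm. Wrist view: the pointer (318,130) is still on the mark. One more small nudge up to the stop, then I settle.

{"api": "move_arm", "payload": {"commands": [{"xyz":[-0.03,0,0],"dr":[0,0,0]},{"xyz":[0,0,0],"dr":[0,0,0]},{"xyz":[0,0,0],"dr":[0,0,0]},{"xyz":[0,0,0],"dr":[0,0,0]},{"xyz":[0,0,0],"dr":[0,0,0]},{"xyz":[0,0,0],"dr":[0,0,0]}]}}

```text
time: 25.75
position: [554.4, 51.8, 280.0]
tcp_rot: [1.968, 0.454, -1.968]
force: [3.9, -3.9, -6.1]
grip_width: 24.2
```

```bash
python3 - <<'E'
from h import *
st(); c=aim('s12.png'); P=cloud(c)
c=cam('top'); P=cloud(c)
for nm,(x,y),zz in [('jr',(685,-115),90),('jo',(520,-325),90),('w',(446,-55),50)]:
    G=P[(P[...,2]>zz-4)&(P[...,2]<zz+20)&(np.hypot(P[...,0]-x,P[...,1]-y)<60)]
    if len(G): print(nm,len(G),cv2.minEnclosingCircle(G[:,:2].astype(np.float32)))
E
```

```text
t 25.75 p [554.4  51.8 280. ] yaz -1.116 x [ 0.    -0.001 -1.   ] j [-0.66  0.52  0.81  1.7  -0.41  1.1  -0.84] F [ 3.9 -3.9 -6.1] Mz [-0.28 -0.5   0.18] w 24.2
red 113 [298.2 281.5] [604.6  76. ] az 0.455 axis 0.463
green 33 [278.7 284.2] [636.9  94.4] az 0.48 axis 0.342
diff 0.025
jr 762 ((685.7073974609375, -115.27826690673828), 33.88386917114258)
jo 854 ((520.2181396484375, -325.0791320800781), 33.3513298034668)
w 94 ((445.7877197265625, -54.84634780883789), 11.32584285736084)
```

```bash
python3 - <<'E'
from h import *
print(workorder.job_done()); st()
E
```

```text
the job is handed in; nothing more can be done
None
the job is handed in; nothing more can be done
```

I turned the knob about 2.3 rad counter-clockwise until the pointer was on the mark. With the lamp fully down I then squeezed the button with a 40 N grip and pulled the lamp straight up to the second stop. I handed the job in at about 26 s, still holding it there.

Last checks before handing in:
- **Height:** the TCP had risen 90.1 mm, the pull on the tool was about 6 N, and I saw no sign of slip.
- **Pointer:** it measured 0.025 rad from the mark, and part of the mark was hidden under the pointer. In the wrist view pointer and mark lay on one line.
- **Jars and weight:** they measured less than 1 mm from where they started.

Two readings disagreed with the description:
- **Finger opening:** it read 23.5–24.2 mm where 26 mm was expected with the button fully in. The pictures showed the finger on the button and the lamp rose freely, so I took the button as pressed. I have no direct reading of the button's travel.
- **Knob turn:** the total came out slightly above the stated 2.2 rad maximum, so I judged the aim from the cameras instead.

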